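Set the filter turret to three dots and switch the lamp

TASK

Without taking hold of anything, push the tab of the lamp unit's filter turret round until it points at the middle of the three-dot mark. Then press the lamp button on the controller box fully down and let it come up again, leaving the tab at three dots. Do not pinch the tab, and leave the loose things lying about where they are.

Things in the scene. Friction and masses are not known exactly. Their poses are not given: they have to be found in the camera images.
- lamp_unit: white round microscope lamp unit fixed to the table: drum of 244 mm diameter, flat deck 45 mm above the table. Origin: underside centre, on the vertical turret axis; z up. Its -x side, where the tab works, faces the robot within 35 degrees. Four rows of black dots (one to four dots) on the deck, 108 mm from the axis and 40 degrees (0.70 rad) apart, label the turret positions.
- lamp_head (a point): top centre of the fixed lamp head, on the lamp unit's +x side (away from the robot): 118 mm above the table, 70 mm wide in the unit's y, reaching from 43 to 148 mm from the turret axis, over the disc
- turret (a joint): angle of the turret, rad, growing counter-clockwise seen from above. Positions: 0.0 one dot (at the left seen from the robot), 0.70 two dots, 1.40 three dots, 2.10 four dots (right); end stops just beyond. At value q the tab points at the angle pi - 1.05 + q from the lamp unit's +x axis. Starts anywhere from one dot to a little past two dots, possibly between marks.
- turret_top (a point): centre of the top of the black filter turret, on its axis, 71 mm above the table: a disc of 116 mm diameter, 49 to 64 mm above the table, with a hub. A stiff friction bearing without click stops: it moves only while it is pushed and stays where it is left; turning it takes about 0.25 N m, some 3 to 5 N on the tab.
- tab_top (a point): centre of the top edge of the turret's black tab, 92 mm above the table and 78.5 mm from the turret axis. The tab is an upright plate standing out radially from the rim: 33 mm long radially (62 to 95 mm from the axis), 10.4 mm thick, from 53 to 92 mm above the table (8 mm clear of the deck). Pushing its left face, seen from the robot, increases the turret angle.
- three_dots (a point): middle of the row of three dots on the deck (46 mm above the table, 108 mm from the turret axis): the tab points at it when the turret stands at three dots.
- lamp_button_top (a point): centre of the top of the round white lamp button (28 mm diameter), which is pressed straight down. It stands on a grey controller box, 120 x 90 x 45 mm, fixed on the table to the right of the lamp unit; the box has also a smaller black knob (20 mm diameter, 10 mm high) that does not move, 65 mm farther from the robot.
- lamp_button (a joint): travel of the lamp button, m: 0 up, 0.006 fully down (5 N); springs back when released
- film_frame_a: loose white 50 x 50 x 5 mm film slide frame lying flat; origin underside centre
- film_frame_b: a second loose 50 x 50 x 5 mm film slide frame lying flat; origin underside centre
- eyepiece: loose black eyepiece standing upright between lamp unit and controller, 38 mm across, 55 mm tall; origin underside centre
- objective: loose steel objective standing upright, 25 mm across, 45 mm tall; origin underside centre
- cleaner_bottle: loose bottle standing left of the lamp unit, 44 mm across, 110 mm tall; origin underside centre
- petri_dish: loose glass dish, 90 mm across, 16 mm tall, behind the eyepiece; origin underside centre
- spatula: loose spatula lying flat, 160 mm long; origin underside, on its length

How it is judged:
By the outcome, as a careful person would: the job done as asked, in the order asked, and still so for the second after the job is handed in, with the robot touching nothing.
It also fails if it takes over 48 s, if anything falls off the work surface, if the arm or the gripper's body presses on something with over 40 N, if the wrist force passes 120 N, or if a joint passes its speed limit or range.

ROBOT

A 6-joint arm with a two-finger parallel gripper is mounted at the origin on the work surface. World frame = base frame: x ahead of the robot, y to its left, z up, the work surface at z = 0. Lengths are in m, angles in degrees, forces in N, time in s.
With the tool pointing down it reaches from about 0.35 to 0.875 m from the base axis. Payload 4.2 kg.
Tool frame: the origin (TCP) lies midway between the tips of the shut fingers; the grasp point (between the pads) lies 19 mm behind it; z points along the fingers, y is the line along which they close (so a half turn about z gives the same grasp; the last joint's range is limited). The gripper opens to 87 mm and grips with 3 to 60 N. Pads are 19 mm wide; open, the fingers measure 117 mm over their backs; the gripper's body (75 mm by 190 mm) begins 51 mm behind the grasp point.
Start: joints at [87.926, 22.042, 0.453, 0, -68.411, -14.817], TCP at [0.182, 0.598, 0.223] pointing down, gripper open.
Joint ranges: [-179.83, 179.83], [-69.29, 118.12], [-61.27, 80.66], [-181.25, 117.63], [-171.15, -9.14], [-177.46, 177.46]. Speed limits (degrees/s): [159.86, 159.86, 180, 180, 180, 180].

INTERFACE

Orientations are given as a 3x3 rotation matrix whose columns are the frame's x, y, z axes.
In Python, from station import r, cams gives the robot as it stands.
- The arm moves only by the tool play_rows, never from a script. Its argument "commands" is text: rows parted by semicolons, each of 6 numbers parted by spaces: the shift along the world's x, y, z normalised to -1 to 1, where 1 is 30 mm, then the turn, a rotation vector about the world's x, y, z normalised to -1 to 1, where 1 is 0.15 rad. A call has 1 to 20 rows; each row shifts and turns the commanded pose from where the row before left it; what a row does not reach is not made up. A row lasts 1/10 s, in which the tool goes at most 50 mm and 8.59 degrees, less where a joint would pass 70% of its speed; a pose out of reach is approached as far as the arm can. A call with a number of a shift or a turn outside -1 to 1 is refused whole. A call with a gripper value outside its range is refused whole. "grip" is the finger opening in mm, from 0 to 87, set as the call begins (left out, the last holds). The fingers move at their own pace and stop on an object; the grip force is fixed at half the most. Time passes only in rows, so rows that do not move let the fingers close. It gives the time, the measured TCP pose, the force, the opening and the grip force at its end, in the units of the state.
- r.sense(): the state, without advancing time (a new reading comes with each control period).
- cams.capture(name): name is "side" or "top"; returns (picture, depth): 480x640x3 uint8, blue, green, red; 480x640 float32, m along the optical axis (not along the pixel's ray), 0 where there is no reading.
- cams.camera_info(name): a dict with "mtx" (3x3 intrinsics, pixels), "k1" (the pictures are not rectified: a ray, as slopes to the right and down, at radius r is drawn at 1 + k1 r^2 times it, then the intrinsics apply), "R" (3x3) and "t" (3): a world point X has camera coordinates R X + t. Camera axes: x right, y down, z forward; pixel columns grow to the right and rows downward; lengths in m; the calibration is good to about 2 mm. A picture is of the moment at which its call begins. camera_info takes no time and is no camera call.
- r.finish_job(): hands the job in; it is judged then, once.
The state is a dict: "time_s": time; "joints": joint angles; "joint_velocities": joint speeds; "effort": joint torques, N m; "tcp_pos": TCP position; "ee_rot": TCP orientation; "wrist_force": force on the tool from outside, world axes, zero at the start; "moment": the same for the moment, N m; "gripper_width": opening from 0.0 (shut) to 1.0 (fully open); "gripper_force": force on a finger pad.
Only numpy, scipy, OpenCV 4.12 (cv2) and the standard library are available. Lean on these libraries where they do the work, as an engineer would, in place of code of your own. Each camera call takes 0.05 s, during which the arm holds its last target. There are 200 camera calls.

## Working session

There is one attempt and no reset: what is moved stays moved. The work goes in short steps, Python scripts to look and compute and a tool call to move; the robot and the scene stay as the last step left them, time stands still between calls to the robot, and variables do not carry over. Pictures are saved under pics/ and viewed, at most 10 in all, crops included, and the job is handed in when it is done.

Besides the shell and the picture viewer there is one more tool, called after "Call:" as a command line: name --argument value ..., lists and objects as JSON in quotes. play_rows: Moves the arm, as the interface text tells. Scaled input: -1 to 1 covers 30 mm each way for a shift and 0.15 rad each way for a turn. Its arguments: {"type":"object","properties":{"commands":{"type":"string"},"grip":{"type":"number"}},"required":["commands"]}

```bash
mkdir -p pics; ls; cat > h.py <<'E'
import numpy as np, cv2
from station import r, cams
def ray(name,u,v):
    c=cams.camera_info(name);K=np.array(c["mtx"])
    p=cv2.undistortPoints(np.array([[[u,v]]],float),K,np.array([c["k1"],0,0,0.]))[0,0]
    R=np.array(c["R"]);t=np.array(c["t"])
    return -R.T@t, R.T@np.array([p[0],p[1],1.])
def at_z(name,u,v,z):
    o,d=ray(name,u,v); return o+d*(z-o[2])/d[2]
def proj(name,X):
    c=cams.camera_info(name);R=np.array(c["R"]);
    return cv2.projectPoints(np.array(X,float).reshape(-1,1,3),cv2.Rodrigues(R)[0],np.array(c["t"],float),np.array(c["mtx"]),np.array([c["k1"],0,0,0.]))[0].reshape(-1,2)
E
python3 - <<'E'
from h import *
for n in ("top","side"):
    p,d=cams.capture(n); cv2.imwrite(f"pics/{n}0.png",p); np.save(f"pics/{n}0.npy",d)
    o,_=ray(n,320,240); print(n,o, at_z(n,320,240,0))
s=r.sense(); print(s["time_s"],s["tcp_pos"],s["ee_rot"])
E
```

```text
pics
top [0.41585842 0.03869248 1.17585196] [0.57562686 0.02934245 0.        ]
side [ 0.13955864 -0.47386224  0.71720781] [0.65710229 0.13430227 0.        ]
0.1 [0.18142762 0.59751216 0.22155782] [[ 9.56813707e-01 -2.90701393e-01 -4.79971536e-04]
 [-2.90701771e-01 -9.56811751e-01 -1.93751991e-03]
 [ 1.03997332e-04  1.99337419e-03 -9.99998008e-01]]
```

View pics/top0.png

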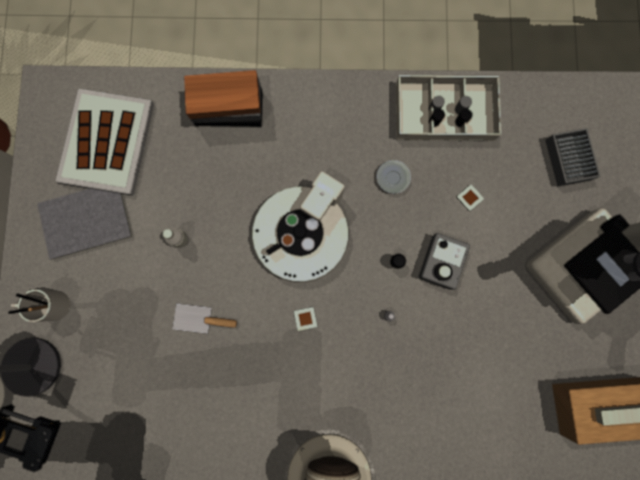

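View pics/side0.png

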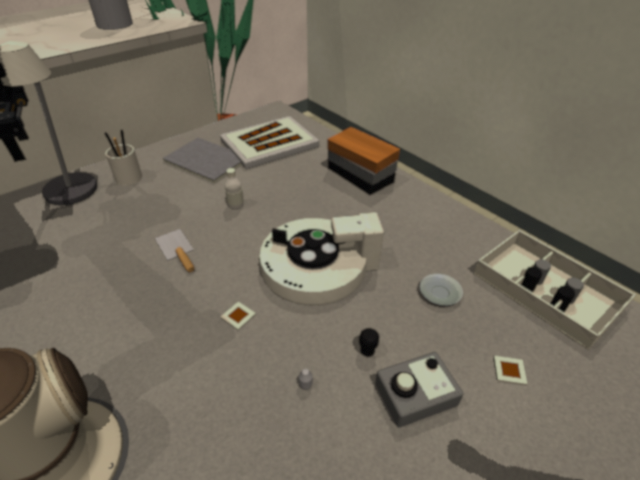

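The top view has the drum centred near (300,233), with the lamp head at (322,195) and the tab near (272,249). The dot rows are near (256,230), (265,259), (289,275) and (320,270), and the button is near (444,271). I'll enlarge these areas.

```bash
python3 - <<'E'
from h import *
p=cv2.imread("pics/top0.png")
a=cv2.resize(p[180:290,240:360],None,fx=5,fy=5,interpolation=cv2.INTER_CUBIC)
b=cv2.resize(p[225:295,375:475],None,fx=4,fy=4,interpolation=cv2.INTER_CUBIC)
cv2.imwrite("pics/cA.png",a)
q=cv2.imread("pics/side0.png")
c=cv2.resize(q[205:305,245:395],None,fx=5,fy=5,interpolation=cv2.INTER_CUBIC)
cv2.imwrite("pics/cC.png",c)
e=cv2.resize(q[320:430,290:470],None,fx=4,fy=4,interpolation=cv2.INTER_CUBIC)
W=max(b.shape[1],e.shape[1]);
cv2.imwrite("pics/cB.png",np.vstack([np.pad(x[:300] if x is b else x[:300],((0,0),(0,W-x.shape[1]),(0,0))) for x in (b,e)]))
E
```

```text
(no output)
```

View pics/cA.png

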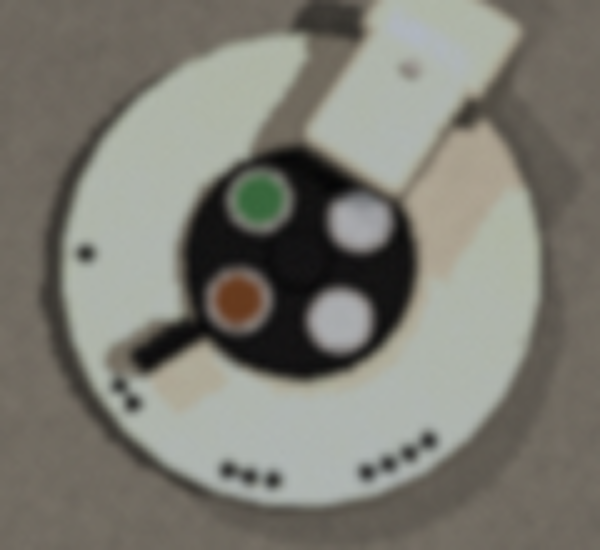

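View pics/cB.png

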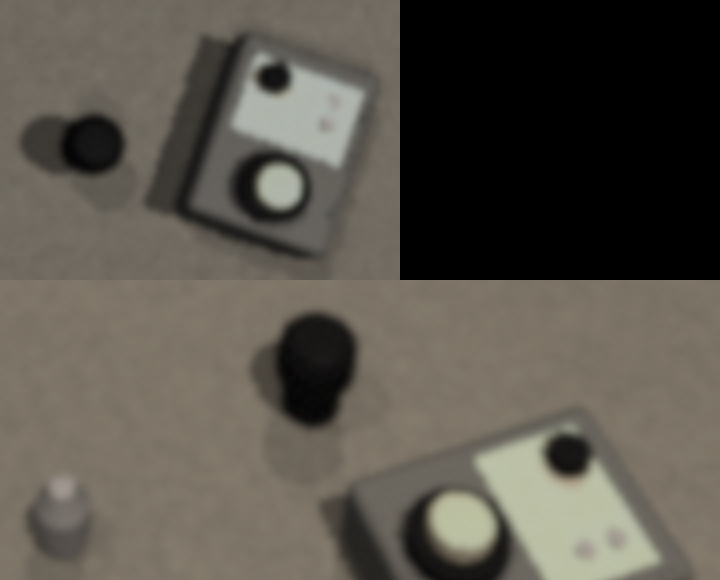

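Crop A shows the dots at (86,253), (126,395), (250,476) and (399,456), and the tab's outer end at about (142,360). In crop B the button is centred at (280,187) in the top view and (463,241) in the side view. Next I'll fit the poses.

```bash
python3 - <<'E'
from h import *
from scipy.optimize import least_squares
A=lambda x,y:((x+.5)/5-.5+240,(y+.5)/5-.5+180)
dots=[A(86,253),A(126,395),A(250,476),A(399,456)]
P=np.array([at_z("top",*d,0.046)[:2] for d in dots])
def mod(v):
    a=v[2]+np.pi-1.05+np.array([0,.7,1.4,2.1]); return v[:2]+.108*np.c_[np.cos(a),np.sin(a)]
s=least_squares(lambda v:(mod(v)-P).ravel(),[.55,.05,0]); print("unit",s.x,np.abs(s.fun).max())
c=s.x[:2]; print("hub",at_z("top",*A(300,262),.071), "disc", at_z("top",*A(301,264),.064))
for px in [(142,360),(205,327),(172,343)]:
    t=at_z("top",*A(*px),.092)[:2]-c; print("tab",np.hypot(*t),"q",(np.arctan2(t[1],t[0])-s.x[2]-np.pi+1.05)%(2*np.pi))
print("three",mod(s.x)[2])
b=((280.5)/4-.5+375,187.5/4-.5+225); b2=(463.5/4-.5+290,241.5/4-.5+320)
o1,d1=ray("top",*b);o2,d2=ray("side",*b2)
k=np.linalg.lstsq(np.c_[d1,-d2],o2-o1,rcond=None)[0]; print("btn",o1+k[0]*d1,o2+k[1]*d2)
D=np.load("pics/top0.npy"); 
def dep(u,v):
    i=cams.camera_info("top");o,d=ray("top",u,v); return o+d*D[int(round(v)),int(round(u))]
print("btn depth",dep(*b),"tab depth",dep(*A(165,347)))
for n,(x,y) in dict(eyep=(93,144),knob=(273,77)).items():
    print(n,dep((x+.5)/4-.5+375,(y+.5)/4-.5+225))
for n,px in dict(bottle=(168,234),frame=(305,319),objective=(387,315),petri=(393,177)).items(): print(n,dep(*px))
s=r.sense();print(s["time_s"])
E
```

```text
unit [ 0.58743148  0.08066727 -0.56009999] 0.000528459198587683
hub [0.58494666 0.0800009  0.071     ] disc [0.58503092 0.07975128 0.064     ]
tab 0.09078356857624427 q 0.6773371777899879
tab 0.05745480051552434 q 0.7567006423254699
tab 0.07450692073726442 q 0.6996308695377798
three [0.4818064 0.1031915]
btn [ 0.49476028 -0.27257344  0.06504749] [ 0.49675334 -0.27419457  0.06564333]
btn depth [ 0.49456541 -0.27180469  0.06779092] tab depth [0.5403133 0.1432642 0.0871596]
eyep [ 0.51985611 -0.1615438   0.05660651]
knob [ 0.56272012 -0.27188938  0.05789392]
bottle [0.56939941 0.38825981 0.11097493]
frame [0.37326733 0.0645077  0.00194603]
objective [ 0.38755229 -0.13706537  0.03737625]
petri [ 0.74595197 -0.16069657  0.0010071 ]
0.1
```

Call:
play_rows --commands "0.64 -0.71 0 0 0 -0.21;0.64 -0.71 0 0 0 -0.21;0.64 -0.71 0 0 0 -0.21;0.64 -0.71 0 0 0 -0.21;0.64 -0.71 0 0 0 -0.21;0.64 -0.71 0 0 0 -0.21;0.64 -0.71 0 0 0 -0.21;0.64 -0.71 0 0 0 -0.21;0.64 -0.71 0 0 0 -0.21;0.64 -0.71 0 0 0 -0.21;0.64 -0.71 0 0 0 -0.21;0.64 -0.71 0 0 0 -0.21;0.64 -0.71 0 0 0 -0.21;0.64 -0.71 0 0 0 -0.21;0.64 -0.71 0 0 0 -0.21;0.64 -0.71 0 0 0 -0.21;0.64 -0.71 0 0 0 -0.21;0.64 -0.71 0 0 0 -0.21;0.64 -0.71 0 0 0 -0.21;0.64 -0.71 0 0 0 -0.21" --grip 0

```text
time_s: 2.1
tcp_pos: [0.5659, 0.1709, 0.222]
ee_rot: [[0.601, -0.799, -0.001], [-0.799, -0.601, -0.0], [-0.0, 0.001, -1.0]]
wrist_force: [0.8, 0.7, 0.3]
gripper_width: 0.008
gripper_force: 0.0
```

Call:
play_rows --commands "0 0 -0.6 0 0 0;0 0 -0.6 0 0 0;0 0 -0.6 0 0 0;0 0 -0.6 0 0 0;0 0 -0.6 0 0 0;0 0 0 0 0 0;0 0 0 0 0 0"

```text
time_s: 2.8
tcp_pos: [0.5656, 0.1719, 0.1325]
ee_rot: [[0.602, -0.798, -0.001], [-0.798, -0.602, -0.001], [0.0, 0.001, -1.0]]
wrist_force: [0.8, -0.3, 0.5]
gripper_width: 0.004
gripper_force: 0.0
```

Call:
play_rows --commands "0 0 -0.46 0 0 0;0 0 -0.46 0 0 0;0 0 -0.46 0 0 0;0 0 -0.46 0 0 0;0 0 -0.46 0 0 0;0 0 0 0 0 0"

```text
time_s: 3.4
tcp_pos: [0.5651, 0.1718, 0.063]
ee_rot: [[0.602, -0.799, -0.002], [-0.799, -0.602, -0.001], [-0.0, 0.002, -1.0]]
wrist_force: [0.2, 0.3, 0.1]
gripper_width: 0.004
gripper_force: 0.0
```

```bash
python3 - <<'E'
from h import *
p,_=cams.capture("top");q,_=cams.capture("side")
a=cv2.resize(p[180:290,240:360],None,fx=3.6,fy=3.6,interpolation=cv2.INTER_CUBIC)
c=cv2.resize(q[185:295,250:350],None,fx=3.6,fy=3.6,interpolation=cv2.INTER_CUBIC)
cv2.imwrite("pics/d1.png",np.hstack([a,c])[:, :800])
E
```

```text
(no output)
```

View pics/d1.png

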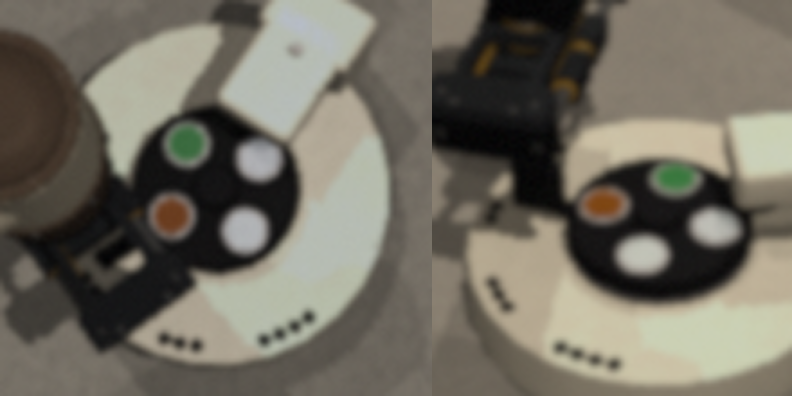

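The gripper is behind the tab's left face and clear of the disc. It hides the tab in both views. I'll now work out the arc rows.

```bash
python3 - <<'E'
import numpy as np
rel=np.array([-.0334,.0824]);n=22;a=.66/n
for i in range(n):
    R=np.array([[np.cos(a),-np.sin(a)],[np.sin(a),np.cos(a)]]);d=R@rel-rel;rel=rel+d
    print("%.3f %.3f"%tuple(d/.03),end="; ")
print(a/.15)
E
```

```text
-0.082 -0.035; -0.081 -0.037; -0.080 -0.039; -0.078 -0.042; -0.077 -0.044; -0.076 -0.046; -0.074 -0.049; -0.073 -0.051; -0.071 -0.053; -0.070 -0.055; -0.068 -0.057; -0.066 -0.059; -0.064 -0.061; -0.063 -0.063; -0.061 -0.065; -0.059 -0.067; -0.057 -0.069; -0.055 -0.070; -0.052 -0.072; -0.050 -0.073; -0.048 -0.075; -0.046 -0.076; 0.2
```

Call:
play_rows --commands "-0.08 -0.06 0 0 0 0;-0.08 -0.06 0 0 0 0;-0.08 -0.06 0 0 0 0;-0.08 -0.06 0 0 0 0;-0.08 -0.06 0 0 0 0;0 0 0 0 0 0"

```text
time_s: 4.1
tcp_pos: [0.5531, 0.1627, 0.0636]
ee_rot: [[0.602, -0.799, -0.0], [-0.799, -0.602, -0.0], [-0.0, 0.0, -1.0]]
wrist_force: [-0.2, -0.7, 0.6]
gripper_width: 0.008
gripper_force: 0.0
```

Call:
play_rows --commands "-0.082 -0.035 0 0 0 0.2;-0.081 -0.037 0 0 0 0.2;-0.08 -0.039 0 0 0 0.2;-0.078 -0.042 0 0 0 0.2;-0.077 -0.044 0 0 0 0.2"

```text
time_s: 4.6
tcp_pos: [0.542, 0.1574, 0.0638]
ee_rot: [[0.717, -0.698, 0.001], [-0.698, -0.717, 0.001], [0.0, -0.001, -1.0]]
wrist_force: [1.9, 1.8, -1.0]
gripper_width: 0.004
gripper_force: 1.3
```

Call:
play_rows --commands "-0.076 -0.046 0 0 0 0.2;-0.074 -0.049 0 0 0 0.2;-0.073 -0.051 0 0 0 0.2;-0.071 -0.053 0 0 0 0.2;-0.07 -0.055 0 0 0 0.2;-0.068 -0.057 0 0 0 0.2;-0.066 -0.059 0 0 0 0.2;-0.064 -0.061 0 0 0 0.2;-0.063 -0.063 0 0 0 0.2;-0.061 -0.065 0 0 0 0.2"

```text
time_s: 5.6
tcp_pos: [0.5213, 0.1405, 0.0638]
ee_rot: [[0.891, -0.455, 0.001], [-0.455, -0.891, 0.001], [0.001, -0.001, -1.0]]
wrist_force: [3.1, 1.9, 0.4]
gripper_width: 0.004
gripper_force: 1.3
```

Call:
play_rows --commands "-0.059 -0.067 0 0 0 0.2;-0.057 -0.069 0 0 0 0.2;-0.055 -0.07 0 0 0 0.2;-0.052 -0.072 0 0 0 0.2;-0.05 -0.073 0 0 0 0.2;-0.048 -0.075 0 0 0 0.2;0 0 0 0 0 0;0 0 0 0 0 0"

```text
time_s: 6.4
tcp_pos: [0.5113, 0.1275, 0.0637]
ee_rot: [[0.957, -0.291, -0.0], [-0.291, -0.957, -0.0], [-0.0, 0.0, -1.0]]
wrist_force: [1.5, 1.4, 1.2]
gripper_width: 0.007
gripper_force: 0.9
```

Call:
play_rows --commands "0.06 0.2 0 0 0 0;0.06 0.2 0 0 0 0;0.06 0.2 0 0 0 0;0.06 0.2 0 0 0 0;0 0 0.6 0 0 0;0 0 0.6 0 0 0;0 0 0.6 0 0 0;0 0 0.6 0 0 0;0 0 0.6 0 0 0;0 0.8 0 0 0 0;0 0.8 0 0 0 0;0 0.8 0 0 0 0;0 0.8 0 0 0 0;0 0.8 0 0 0 0;0 0.8 0 0 0 0;0 0.8 0 0 0 0;0 0.4 0 0 0 0;0 0 0 0 0 0"

```text
time_s: 8.2
tcp_pos: [0.5183, 0.3329, 0.153]
ee_rot: [[0.957, -0.289, -0.001], [-0.289, -0.957, -0.0], [-0.0, 0.001, -1.0]]
wrist_force: [0.1, 0.5, 0.5]
gripper_width: 0.003
gripper_force: 0.0
```

```bash
python3 - <<'E'
from h import *
p,_=cams.capture("top")
cv2.imwrite("pics/top2.png",p)
a=cv2.resize(p[210:290,250:350],None,fx=7,fy=7,interpolation=cv2.INTER_CUBIC)
cv2.imwrite("pics/d2.png",a)
E
```

```text
(no output)
```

View pics/d2.png

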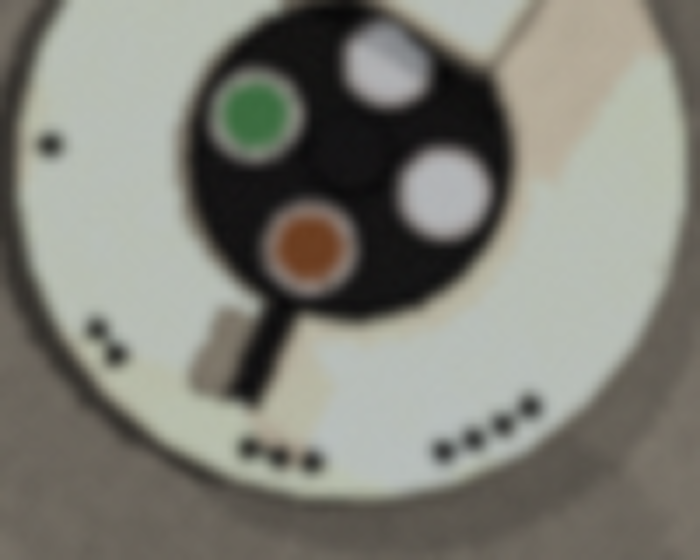

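The tab now points short of three dots: outer end at (245,396), root near (282,310), and the middle dot at (280,459).

```bash
python3 - <<'E'
from h import *
A=lambda x,y:((x+.5)/5-.5+240,(y+.5)/5-.5+180)
B=lambda x,y:((x+.5)/7-.5+250,(y+.5)/7-.5+210)
f0=np.array([at_z("top",*A(*p),.064)[:2] for p in [(259,199),(238,299),(340,321),(359,222)]])
f1=np.array([at_z("top",*B(*p),.064)[:2] for p in [(255,115),(309,247),(444,194),(388,62)]])
print("filter centres",f0.mean(0),f1.mean(0))
for f1_ in (f1,np.roll(f1,-1,0)):
    a=f0-f0.mean(0);b=f1_-f1_.mean(0); print("rot",np.unwrap(np.arctan2(b[:,1],b[:,0])-np.arctan2(a[:,1],a[:,0])))
c=np.array([.5865,.0804]);
for cc in (c,(f0.mean(0)+f1.mean(0))/2):
    ang=lambda P:np.arctan2(*(P-cc)[::-1])
    d=ang(at_z("top",*B(280,459),.046)[:2]); 
    for px in [(245,396),(282,310),(264,353)]:
        P=at_z("top",*B(*px),.092)[:2]; print("tab rel three-dot dir",(ang(P)-d+np.pi)%(2*np.pi)-np.pi, np.hypot(*(P-cc)))
    P=at_z("top",*B(245,396),.092)[:2]-at_z("top",*B(282,310),.092)[:2]; print("slope",np.arctan2(P[1],P[0])-d)
    print(d)
E
```

```text
filter centres [0.58695833 0.08077833] [0.58697648 0.08070697]
rot [0.59379282 0.59739868 0.58080183 0.60686607]
rot [2.16491213 2.16781664 2.15917626 2.17013967]
tab rel three-dot dir -0.1446951457216623 0.0932041360913985
tab rel three-dot dir -0.13288465095997326 0.06144027023097816
tab rel three-dot dir -0.1379667337790229 0.07728864718102356
slope -0.16753238831527195
2.926148387790763
tab rel three-dot dir -0.14350753287762164 0.09352206526878176
tab rel three-dot dir -0.1290895208722942 0.061764527904006446
tab rel three-dot dir -0.1357426155566941 0.0776100798998888
slope -0.17153482399296216
2.9301508234684532
```

Call:
play_rows --commands "0 -0.4 0 0 0 0;0 -0.8 0 0 0 0;0 -0.8 0 0 0 0;0 -0.8 0 0 0 0;0 -0.8 0 0 0 0;0 -0.8 0 0 0 0;0 -0.8 0 0 0 0;0 -0.8 0 0 0 0;0 0 -0.6 0 0 0;0 0 -0.6 0 0 0;0 0 -0.6 0 0 0;0 0 -0.6 0 0 0;0 0 -0.6 0 0 0;0 0 0 0 0 0"

```text
time_s: 9.65
tcp_pos: [0.5164, 0.1488, 0.0616]
ee_rot: [[0.956, -0.293, -0.005], [-0.293, -0.956, -0.003], [-0.004, 0.004, -1.0]]
wrist_force: [-0.1, -0.1, -0.2]
gripper_width: 0.002
gripper_force: 0.0
```

Call:
play_rows --commands "-0.06 -0.2 0 0 0 0;-0.06 -0.2 0 0 0 0;-0.06 -0.2 0 0 0 0;-0.03 -0.1 0 0 0 0;-0.03 -0.1 0 0 0 0;-0.044 -0.071 0 0 0 0.187;-0.041 -0.072 0 0 0 0.187;-0.039 -0.073 0 0 0 0.187;-0.036 -0.075 0 0 0 0.187;-0.034 -0.076 0 0 0 0.187;0 0 0 0 0 0;0 0 0 0 0 0"

```text
time_s: 10.85
tcp_pos: [0.5061, 0.1172, 0.0639]
ee_rot: [[0.988, -0.154, 0.001], [-0.154, -0.988, 0.001], [0.001, -0.001, -1.0]]
wrist_force: [0.3, 3.1, 0.1]
gripper_width: 0.008
gripper_force: 1.5
```

Call:
play_rows --commands "0.03 0.2 0 0 0 0;0.03 0.2 0 0 0 0;0.03 0.2 0 0 0 0;0.03 0.2 0 0 0 0;0 0 0.6 0 0 0;0 0 0.6 0 0 0;0 0 0.6 0 0 0;0 0 0.6 0 0 0;0 0 0.6 0 0 0;0 0.8 0 0 0 0;0 0.8 0 0 0 0;0 0.8 0 0 0 0;0 0.8 0 0 0 0;0 0.8 0 0 0 0;0 0.8 0 0 0 0;0 0.8 0 0 0 0;0 0.4 0 0 0 0;0 0 0 0 0 0"

```text
time_s: 12.65
tcp_pos: [0.5089, 0.3218, 0.1531]
ee_rot: [[0.988, -0.152, -0.0], [-0.152, -0.988, -0.0], [-0.0, 0.0, -1.0]]
wrist_force: [-0.2, -0.4, 0.2]
gripper_width: 0.005
gripper_force: 0.0
```

```bash
python3 - <<'E'
from h import *
p,_=cams.capture("top")
cv2.imwrite("pics/top3.png",p)
a=cv2.resize(p[210:290,250:350],None,fx=7,fy=7,interpolation=cv2.INTER_CUBIC)
cv2.imwrite("pics/d3.png",a)
E
```

```text
(no output)
```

View pics/d3.png

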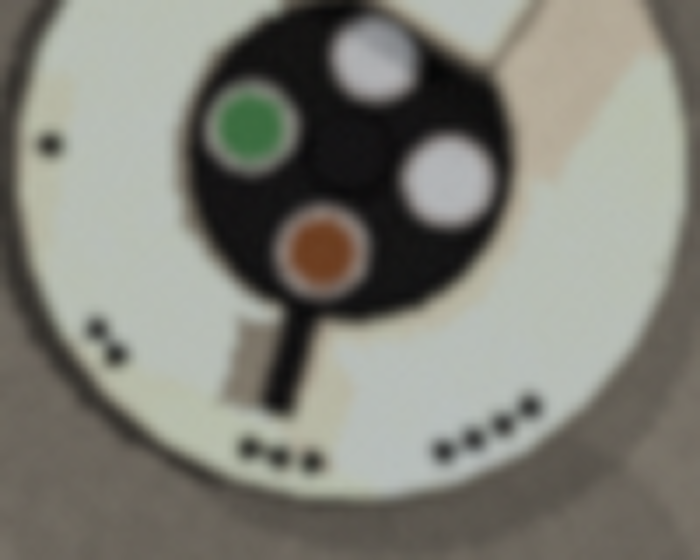

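The tab's outer end is at (279,406) and its root at (302,318). The brown filter is at (322,251) and the green one at (250,128).

```bash
python3 - <<'E'
from h import *
B=lambda x,y:((x+.5)/7-.5+250,(y+.5)/7-.5+210)
f1=np.array([at_z("top",*B(*p),.064)[:2] for p in [(255,115),(309,247),(444,194),(388,62)]])
f2=np.array([at_z("top",*B(*p),.064)[:2] for p in [(250,128),(322,251),(448,181),(374,61)]])
a=f1-f1.mean(0);b=f2-f2.mean(0);print("rot",np.arctan2(b[:,1],b[:,0])-np.arctan2(a[:,1],a[:,0]))
c=np.array([.587,.0807]);ang=lambda P:np.arctan2(*(P-c)[::-1])
dots=[at_z("top",*B(*p),.046)[:2] for p in [(50,145),(107,342),(280,459),(488,430)]]
print("dots",[ang(d)%(2*np.pi) for d in dots])
for px in [(279,406),(302,318),(291,362)]:
    P=at_z("top",*B(*px),.092)[:2]; print(ang(P)-2.931,np.hypot(*(P-c)))
# predicted vs. image: segment dark tab centroid
p=cv2.imread("pics/top3.png")
for q in (1.36,1.38,1.40):
    t=-.56+np.pi-1.05+q; e=[c+rr*np.array([np.cos(t),np.sin(t)]) for rr in (.062,.0785,.095)]
    uv=proj("top",[[*x,.092] for x in e]); print(q,((uv-[250,210]+.5)*7-.5).round(1).tolist())
g=cv2.cvtColor(p,cv2.COLOR_BGR2GRAY).astype(float)
for row in (257,259,261,263,265):
    w=np.clip(100-g[row,284:300],0,None); print((row-210+.5)*7-.5, ((w*np.arange(284,300)).sum()/w.sum()-250+.5)*7-.5)
E
```

```text
rot [0.12870053 0.13707043 0.14164464 0.1342301 ]
dots [np.float64(1.529007397130416), np.float64(2.2291407160507544), np.float64(2.929829964258966), np.float64(3.629069679507359)]
-0.01576225000363074 0.09331829860846841
-0.012436650971447527 0.06242558599208249
-0.012316267530429581 0.07786073164899397
1.36 [[297.6, 315.6], [284.5, 362.3], [271.4, 409.2]]
1.38 [[301.1, 316.5], [289.0, 363.4], [276.8, 410.6]]
1.4 [[304.6, 317.3], [293.4, 364.5], [282.2, 411.9]]
332.0 295.7352024922118
346.0 291.6509433962266
360.0 288.1804281345564
374.0 283.45230769230756
388.0 279.5
```

```bash
python3 - <<'E'
from h import *
A=lambda x,y:((x+.5)/5-.5+240,(y+.5)/5-.5+180)
B=lambda x,y:((x+.5)/7-.5+250,(y+.5)/7-.5+210)
c0=np.array([.587,.0807])
for F,l in ((A,[(238,299),(340,321),(359,222),(259,199)]),(B,[(309,247),(444,194),(388,62),(255,115)]),(B,[(322,251),(448,181),(374,61),(250,128)])):
    f=np.array([at_z("top",*F(*p),.064)[:2] for p in l]);b=f-f.mean(0)
    ph=np.angle(np.mean(np.exp(4j*np.arctan2(b[:,1],b[:,0]))))/4; t=np.arctan2(b[0,1],b[0,0]); ph+=round((t-ph)/(np.pi/2))*np.pi/2
    print("brown dir",ph,"as q",ph+.56-np.pi+1.05)
def hullmask(c,q,s=8):
    t=-.56+np.pi-1.05+q;rd=np.array([np.cos(t),np.sin(t)]);tn=np.array([-rd[1],rd[0]])
    X=[[*(c+rr*rd+w*tn),z] for rr in (.064,.095) for w in (-.0052,.0052) for z in (.053,.092)]
    uv=(proj("top",X)-[260,235]+.5)*s
    m=np.zeros((45*s,60*s),np.uint8);cv2.fillConvexPoly(m,cv2.convexHull(uv.astype(np.float32)).astype(np.int32),255)
    return cv2.GaussianBlur(cv2.resize(m,(60,45),interpolation=cv2.INTER_AREA).astype(float)/255,(0,0),1.0)
for n,q0 in (("top0",.68),("top2",1.26),("top3",1.39)):
    g=cv2.cvtColor(cv2.imread(f"pics/{n}.png"),cv2.COLOR_BGR2GRAY)[235:280,260:320].astype(float)
    I=np.clip(110-g,0,85)/85
    yy,xx=np.mgrid[235:280,260:320]
    # restrict to deck annulus beyond 68 mm at mid-height
    W=np.array([[np.hypot(*(at_z("top",u,v,.075)[:2]-c0)) for u in range(260,320)] for v in range(235,280)])
    M=(W>.068)&(W<.100)
    qs=np.arange(q0-.12,q0+.12,.01)
    e=[(((I-hullmask(c0,q))**2)[M]).sum() for q in qs]; i=int(np.argmin(e)); k=np.polyfit(qs[max(i-3,0):i+4],e[max(i-3,0):i+4],2)
    print(n,"q",-k[1]/2/k[0],min(e))
E
```

```text
brown dir 2.164574929877286 as q 0.6329822762874928
brown dir 2.759290559534352 as q 1.2276979059445592
brown dir 2.8947024131798 as q 1.3631097595900068
top0 q 0.6371258595710079 4.70273872091026Traceback (most recent call last):
  File "<stdin>", line 20, in <module>
  File "h.py", line 9, in at_z
    o,d=ray(name,u,v); return o+d*(z-o[2])/d[2]
        ~~~^^^^^^^^^^
  File "h.py", line 4, in ray
    c=cams.camera_info(name);K=np.array(c["mtx"])
ValueError: time passes only in moves, steps and waits
```

The brown filter lines up with the tab. Filter phase and box fit both give q ≈ 1.365, so I'll nudge it about 0.035 rad more.

Call:
play_rows --commands "0 -0.4 0 0 0 0;0 -0.8 0 0 0 0;0 -0.8 0 0 0 0;0 -0.8 0 0 0 0;0 -0.8 0 0 0 0;0 -0.8 0 0 0 0;0 -0.8 0 0 0 0;0 -0.8 0 0 0 0;0 0 -0.6 0 0 0;0 0 -0.6 0 0 0;0 0 -0.6 0 0 0;0 0 -0.6 0 0 0;0 0 -0.6 0 0 0;0 0 0 0 0 0"

```text
time_s: 14.1
tcp_pos: [0.5069, 0.1379, 0.0616]
ee_rot: [[0.988, -0.156, -0.005], [-0.156, -0.988, -0.003], [-0.005, 0.004, -1.0]]
wrist_force: [-1.1, 0.1, -0.5]
gripper_width: 0.005
gripper_force: 0.0
```

Call:
play_rows --commands "-0.03 -0.2 0 0 0 0;-0.03 -0.2 0 0 0 0;-0.03 -0.2 0 0 0 0;-0.015 -0.1 0 0 0 0;-0.015 -0.1 0 0 0 0;-0.023 -0.052 0 0 0 0.127;-0.023 -0.052 0 0 0 0.127;0 0 0 0 0 0;0 0 0 0 0 0"

```text
time_s: 15.0
tcp_pos: [0.5046, 0.1138, 0.0639]
ee_rot: [[0.993, -0.116, 0.001], [-0.116, -0.993, 0.0], [0.001, -0.0, -1.0]]
wrist_force: [-1.5, 3.3, 2.9]
gripper_width: 0.004
gripper_force: 1.6
```

Call:
play_rows --commands "0.03 0.2 0 0 0 0;0.03 0.2 0 0 0 0;0.03 0.2 0 0 0 0;0.03 0.2 0 0 0 0;0 0 0.6 0 0 0;0 0 0.6 0 0 0;0 0 0.6 0 0 0;0 0 0.6 0 0 0;0 0 0.6 0 0 0;0 0.8 0 0 0 0;0 0.8 0 0 0 0;0 0.8 0 0 0 0;0 0.8 0 0 0 0;0 0.8 0 0 0 0;0 0.8 0 0 0 0;0 0.8 0 0 0 0;0 0.4 0 0 0 0;0 0 0 0 0 0"

```text
time_s: 16.8
tcp_pos: [0.5076, 0.3187, 0.1531]
ee_rot: [[0.993, -0.114, -0.0], [-0.114, -0.993, -0.0], [-0.0, 0.0, -1.0]]
wrist_force: [0.1, -0.2, -0.9]
gripper_width: 0.004
gripper_force: 0.0
```

```bash
python3 - <<'E'
from h import *
p,_=cams.capture("top")
cv2.imwrite("pics/top4.png",p)
a=cv2.resize(p[210:290,250:350],None,fx=7,fy=7,interpolation=cv2.INTER_CUBIC)
cv2.imwrite("pics/d4.png",a)
E
```

```text
(no output)
```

View pics/d4.png

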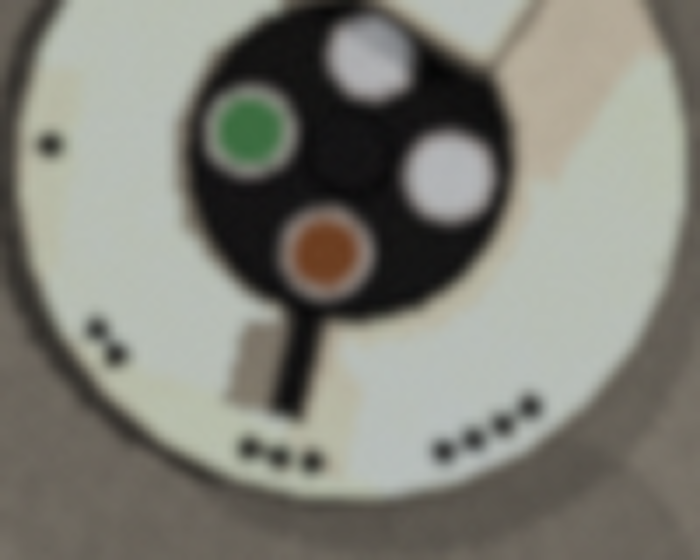

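```bash
python3 - <<'E'
from h import *
B=lambda x,y:((x+.5)/7-.5+250,(y+.5)/7-.5+210)
f=np.array([at_z("top",*B(*p),.064)[:2] for p in [(326,252),(449,177),(370,58),(249,131)]]);b=f-f.mean(0)
a=np.arctan2(b[:,1],b[:,0])-np.arange(4)*np.pi/2
print("q",np.angle(np.mean(np.exp(4j*a)))/4%(np.pi/2)+np.pi/2+.56-np.pi+1.05)
c=np.array([.587,.0807])
for px in [(289,408),(306,318)]:
    P=at_z("top",*B(*px),.092)[:2]-c; print("tab q",np.arctan2(P[1],P[0])%(2*np.pi)+.56-np.pi+1.05)
E
```

```text
q 1.402872892351448
tab q 1.4207318127913438
tab q 1.4082532552327576
```

Call:
play_rows --commands "-0.02 -0.9 0.2 0 0 0;-0.02 -0.9 0.2 0 0 0;-0.02 -0.9 0.2 0 0 0;-0.02 -0.9 0.2 0 0 0;-0.02 -0.9 0.2 0 0 0;-0.02 -0.9 0 0 0 0;-0.02 -0.9 0 0 0 0;-0.02 -0.9 0 0 0 0;-0.02 -0.9 0 0 0 0;-0.02 -0.9 0 0 0 0;-0.02 -0.9 0 0 0 0;-0.02 -0.9 0 0 0 0;-0.02 -0.9 0 0 0 0;-0.02 -0.9 0 0 0 0;-0.02 -0.9 0 0 0 0;-0.02 -0.9 0 0 0 0;-0.02 -0.9 0 0 0 0;-0.02 -0.9 0 0 0 0;-0.02 -0.9 0 0 0 0;-0.02 -0.9 0 0 0 0"

```text
time_s: 18.85
tcp_pos: [0.4944, -0.2244, 0.1837]
ee_rot: [[0.993, -0.118, -0.0], [-0.118, -0.993, 0.0], [-0.0, -0.0, -1.0]]
wrist_force: [0.4, 0.2, 1.1]
gripper_width: 0.005
gripper_force: 0.0
```

Call:
play_rows --commands "0 -0.9 0 0 0 0;0 -0.82 0 0 0 0;0 0 -0.8 0 0 0;0 0 -0.8 0 0 0;0 0 -0.8 0 0 0;0 0 0 0 0 0;0 0 0 0 0 0"

```text
time_s: 19.55
tcp_pos: [0.4953, -0.2748, 0.112]
ee_rot: [[0.993, -0.117, -0.001], [-0.117, -0.993, -0.0], [-0.001, 0.0, -1.0]]
wrist_force: [0.4, -0.5, 0.8]
gripper_width: 0.004
gripper_force: 0.0
```

Call:
play_rows --commands "0 0.05 -0.4 0 0 0;0 0 -0.4 0 0 0;0 0 -0.3 0 0 0;0 0 -0.2 0 0 0;0 0 0 0 0 0"

```text
time_s: 20.05
tcp_pos: [0.4951, -0.2724, 0.0714]
ee_rot: [[0.993, -0.116, -0.002], [-0.116, -0.993, 0.001], [-0.002, -0.0, -1.0]]
wrist_force: [-0.1, -0.4, 0.3]
gripper_width: 0.007
gripper_force: 0.0
```

Call:
play_rows --commands "0 0 -0.07 0 0 0;0 0 -0.07 0 0 0;0 0 -0.07 0 0 0;0 0 0 0 0 0"

```text
time_s: 20.45
tcp_pos: [0.4962, -0.2728, 0.0665]
ee_rot: [[0.993, -0.116, 0.001], [-0.116, -0.993, -0.0], [0.001, 0.0, -1.0]]
wrist_force: [0.3, 0.9, 1.7]
gripper_width: 0.004
gripper_force: 0.9
```

Contact at about z 0.066. I'll press in small steps.

Call:
play_rows --commands "0 0 -0.05 0 0 0;0 0 -0.05 0 0 0;0 0 0 0 0 0"

```text
time_s: 20.75
tcp_pos: [0.4961, -0.2728, 0.0635]
ee_rot: [[0.993, -0.116, 0.001], [-0.116, -0.993, -0.0], [0.001, 0.0, -1.0]]
wrist_force: [0.3, 0.5, 2.1]
gripper_width: 0.003
gripper_force: 1.8
```

Call:
play_rows --commands "0 0 -0.05 0 0 0;0 0 -0.05 0 0 0;0 0 0 0 0 0"

```text
time_s: 21.05
tcp_pos: [0.4962, -0.2728, 0.0614]
ee_rot: [[0.993, -0.116, 0.001], [-0.116, -0.993, -0.001], [0.001, 0.0, -1.0]]
wrist_force: [-2.5, 2.1, 8.8]
gripper_width: 0.005
gripper_force: 4.6
```

Call:
play_rows --commands "0 0 -0.03 0 0 0;0 0 0 0 0 0;0 0 0 0 0 0"

```text
time_s: 21.35
tcp_pos: [0.4962, -0.2728, 0.0613]
ee_rot: [[0.993, -0.115, 0.001], [-0.115, -0.993, -0.001], [0.001, 0.001, -1.0]]
wrist_force: [-2.5, 3.6, 13.5]
gripper_width: 0.008
gripper_force: 6.7
```

```bash
python3 - <<'E'
from h import *
D=np.load("pics/top0.npy")
c=cams.camera_info("top");K=np.array(c["mtx"]);R=np.array(c["R"]);t=np.array(c["t"])
U,V=np.meshgrid(np.arange(432,457,2),np.arange(260,284,2))
q=cv2.undistortPoints(np.stack([U,V],-1).reshape(-1,1,2).astype(float),K,np.array([c["k1"],0,0,0.]))[:,0]
d=D[V,U].ravel();X=(np.c_[q*d[:,None],d]-t)@R
print((X[:,2].reshape(U.shape)*1000).round().astype(int))
E
```

```text
[[  44   45   44   46   46   46   44   42   48   51 1176   44   44]
 [  50   46   47   45   40   49   45   47   45   46   43   45   48]
 [  46   48   45   45   58   60   54   59   43   47   45   46   47]
 [  45   45   52   53   56   58   69   66   57   47   47   47   45]
 [  42   46   54   56   68   68   67   67   67   59   47   45   44]
 [  42   47   59   61   64   67   66   71   66   55   55   45   39]
 [  43   53   55   58   67   68   69   69   65   67   57   48   46]
 [  45   44   58   56   69   67   71   70   69   55   58   45   45]
 [  45   45   58   54   57   66   69   63   57   58   44   46   47]
 [  45   46   47   58   54   57   61   57   53   42   46   48   43]
 [  42   43   47   47   52   54   57   59   45   49   45   45   44]
 [  26   39   47   45 1176   46   45   47   40   45   45   43   43]]
```

The collar is at about 57 mm and the button top at about 67 mm. The stop at 61.3 mm is therefore the full 6 mm of travel, and the button is fully down. I'll release it.

Call:
play_rows --commands "0 0 0.15 0 0 0;0 0 0.15 0 0 0;0 0 0.3 0 0 0;0 0 0.6 0 0 0;0 0 0.8 0 0 0;0 0 0.8 0 0 0;0 0 0.8 0 0 0;-0.6 -0.8 0.3 0 0 0;-0.6 -0.8 0 0 0 0;-0.6 -0.8 0 0 0 0;0 -0.8 0 0 0 0;0 -0.8 0 0 0 0;0 0 0 0 0 0;0 0 0 0 0 0"

```text
time_s: 22.75
tcp_pos: [0.4412, -0.3926, 0.1757]
ee_rot: [[0.993, -0.118, -0.001], [-0.118, -0.993, 0.001], [-0.001, -0.001, -1.0]]
wrist_force: [-0.6, -0.4, -0.4]
gripper_width: 0.007
gripper_force: 0.0
```

```bash
python3 - <<'E'
from h import *
p,D=cams.capture("top"); q=cv2.imread("pics/top4.png")
cv2.imwrite("pics/top5.png",p)
print("lamp diff",cv2.absdiff(p,q)[180:290,240:350].max(), "btn z depth", np.median(D[268:275,441:448]), np.median(np.load("pics/top0.npy")[268:275,441:448]))
cv2.imwrite("pics/f.png",p)
E
```

```text
lamp diff 82 btn z depth 1.1070094 1.1058902
```

View pics/f.png

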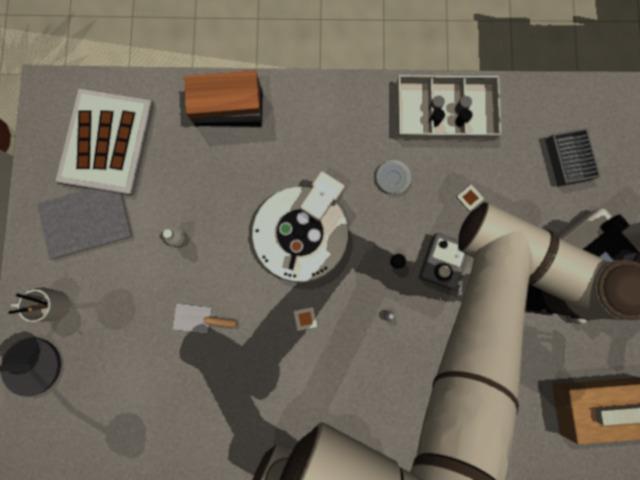

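The tab still points at three dots near (290,275). The brightness change on the lamp unit is only the arm's shadow. The button is back up, the loose things haven't moved, and the arm touches nothing, so I'm handing in.

```bash
python3 -c "
from station import r
print(r.finish_job())"
```

```text
the job is handed in; nothing more can be done
None
```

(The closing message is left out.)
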